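# Inspect the gear of a model race car under a loupe

### The arm

A 6-joint arm with a two-finger parallel gripper is mounted at the origin on the work surface. World frame = base frame: x ahead of the robot, y to its left, z up, the work surface at z = 0. Lengths are in m, angles in degrees, forces in N, time in s.
With the tool pointing down it reaches from about 0.375 to 0.9 m from the base axis. Payload 3.1 kg.
Tool frame: the origin (TCP) lies on the centre line of the jaws, within the pads' length; the fingertips stand 25 mm ahead of it and the grasp point (between the pads) lies 6 mm ahead of it; z points along the fingers, y is the line along which they close (so a half turn about z gives the same grasp; the last joint's range is limited). The gripper opens to 87 mm and grips with 3 to 60 N. Pads are 19 mm wide; open, the fingers measure 117 mm over their backs; the gripper's body (75 mm by 190 mm) begins 51 mm behind the grasp point.
Start: joints at [58.241, 30.224, 82.088, -0, 67.689, -10.227], TCP at [0.229, 0.581, 0.248] pointing down, gripper open.
Joint ranges: [-176.69, 176.69], [-43.24, 126.21], [12.49, 139.97], [-82, 262], [0, 151.66], [-163.58, 163.58]. Speed limits (degrees/s): [159.86, 159.86, 180, 180, 180, 180].

### API

Orientations are given as a 3x3 rotation matrix whose columns are the frame's x, y, z axes.
In Python, from rig import read_state, capture, camera_params, hand_in gives the robot as it stands.
- The arm moves only by the tool apply_moves, never from a script. Its argument "rows" is a list of rows, each an object of numbers: "x", "y", "z": the shift along the tool's x, y, z in mm; "rx", "ry", "rz": the turn, a rotation vector about the tool's x, y, z in units of 6 degrees (1.0 is 6 degrees); "claw": the closure in counts, from 0 (fully open) to 255 (shut). A call has 1 to 10 rows; each row is the pose to reach, as a shift and turn from the pose commanded when the call began, along the tool's axes at that moment; what a row does not reach only later rows make up. A row lasts 1/8 s, in which the tool goes at most 62.5 mm and 10.7 degrees, less where a joint would pass 70% of its speed; a pose out of reach is approached as far as the arm can. A call with a gripper value outside its range is refused whole. The fingers move at their own pace and stop on an object; the grip force is fixed at half the most. Time passes only in rows, so rows that repeat a pose let the fingers close. It gives the time, the measured TCP pose, the force, the opening and the grip force at its end, in the units of the state.
- read_state(): the state, without advancing time (a new reading comes with each control period).
- capture(name): name is "side" or "top" or "wrist"; returns (picture, depth): 420x560x3 uint8, red, green, blue; 420x560 float32, m along the optical axis (not along the pixel's ray), 0 where there is no reading.
- camera_params(name): a dict with "fx", "fy", "cx", "cy" (pixels), "xyz" and "orientation" of the camera in the world. Camera axes: x right, y up, looking along -z (the intrinsics and any distortion apply to the point x, -y, -z); pixel columns grow to the right and rows downward; lengths in m; the calibration is good to about 2 mm. A picture is of the moment at which its call begins: read the wrist's pose just before it. camera_params takes no time and is no camera call; for the wrist camera it gives the pose at the moment of the call.
- hand_in(): hands the job in; it is judged then, once.
The state is a dict: "time_s": time; "joint_positions": joint angles; "qvel": joint speeds; "tau": joint torques, N m; "position": TCP position; "tcp_rot": TCP orientation; "force": force on the tool from outside, world axes, zero at the start; "moment": the same for the moment, N m; "opening": opening from 0.0 (shut) to 1.0 (fully open); "grasp_force": force on a finger pad.
Only numpy, scipy, OpenCV 4.12 (cv2) and the standard library are available. Lean on these libraries where they do the work, as an engineer would, in place of code of your own. Each camera call takes 0.05 s, during which the arm holds its last target. There are 200 camera calls.

### The job

At this model-car inspection desk, first lift the body shell off the chassis and set it down (do not drop it) flat and right way up near the middle of the empty shallow tray, and let go of it. Then pick up the loupe by its handle and hold it level over the brass gear of the chassis, the lens centred over the gear and at the height shown by the pointer on the plate's post; finish while holding it still there, without putting it down. Leave the chassis, the pointer and all other things where they are.

Things in the scene. Friction and masses are not known exactly. Their poses are not given: they have to be found in the camera images.
- plate: Fixed raised inspection plate, 220 x 280 mm (its x by y), on rubber feet; its top is 32 mm above the desk. Origin: centre of its underside, at desk height; z up. The car stands near its middle. At its far right corner (x +88, y -104 mm) stands an upright steel post 8 mm thick that reaches 207 mm above the desk and carries the sliding collar with the pointer.
- focus_mark (a point): Tip of the steel pointer (a 5 mm thick level rod, 30 mm long) on the collar of the plate's post: its height is the focal height at which the middle of the lens must be held. The height differs from run to run, 132 to 182 mm above the desk. The collar sits by friction; do not touch it.
- chassis: Loose model-car chassis, 148 mm long (x, front at +x) and 84 mm wide (y) over the wheels and bumpers, 140 g, standing on its wheels (28 mm diameter, 14 mm wide, centres at x = +-40 mm, y from 28 to 42 mm either side). Origin: centre, at the wheels' foot; z up. Two rails (at y = +-19 mm, top 20 mm above the wheels' foot) carry the shell.
- gear_top (a point): Centre of the top of the upright-axis brass gear (22 mm diameter) of the chassis: 22 mm ahead (+x) of the chassis centre, 26 mm above the wheels' foot. A lying steel motor can (20 mm diameter) is at the other end, x = -34 mm. The gear is hidden by the shell at the start.
- shell: Loose white car body, hollow beneath, 40 to 65 g, 124 mm long (x, front at +x), 44 mm high; body 42 mm wide, flat wheel arches 82 mm wide at x = 27 to 53 mm front and rear, and a 70 mm wide rear wing at x = -52 mm. Origin: centre, at its underside; z up. At the start it sits freely on the chassis rails, its underside 52 mm above the desk.
- shell_grip (a point): Middle of the shell 26 mm above its underside, a good grasp point between the wheel arches (54 mm of free length): fingers either side along the shell's y (42 mm wide up to 24 mm above the underside, 38 mm wide from there to 36 mm).
- tray: Fixed shallow open tray of grey plastic, empty, 190 x 160 mm outside (its x by y), walls 5 mm thick and 15 mm high. Origin: centre of its underside; z up. It stands to the left or to the right of the plate, the loupe's rest on the other side.
- tray_in (a point): Centre of the tray's inner floor, 5 mm above the desk.
- rest: Fixed wooden rest for the loupe: base 190 x 50 x 6 mm with two cork blocks whose tops are 26 mm above the desk, one under the lens, one under the handle's end; the handle is free between them over 92 mm. Origin: under the loupe's grasp point, at desk height; its x points along the loupe from handle to lens; z up.
- loupe: Loose loupe, 84 to 156 g, lying level on the rest: a round lens in a steel rim, 64 to 68 mm across and 10 mm thick, with a straight black handle 100 mm long, 16 mm wide and 18 mm high. Origin: centre of the lens's underside; x points away from the handle (the handle runs from x = -42 to -142 mm, y = +-8 mm), z up and square to the lens; level when z is vertical.
- lens (a point): Centre of the lens, halfway through its thickness (5 mm above the loupe's underside).
- loupe_grip (a point): Good grasp point on the loupe's handle, close to its balance point: 70 mm from the lens centre, 9 mm above the handle's underside; fingers either side along the loupe's y (16 mm wide).
- tyre: Bystander: loose spare tyre, 28 mm diameter, 12 mm high, lying on the near left corner of the plate. Origin at its underside.
- motor: Bystander: small motor can, 21 mm diameter, 30 mm high, standing on the near right corner of the plate. Origin at its underside.
- cell: Bystander: battery cell, 14 mm diameter, 50 mm high, standing on the desk beyond the plate, to the right. Origin at its underside.
- driver: Bystander: screwdriver 160 mm long lying on the desk beyond the plate. Origin under its middle.
- oil: Bystander: small bottle, 30 mm diameter, 75 mm high, beyond the plate. Origin at its underside.
- cup: Bystander: mug, 72 mm diameter, 85 mm high, beyond the plate, to the left. Origin at its underside.

How it is judged (in metres and radians):
On the way, in this order (a step that is already met when the one before it is completed fails the run):
1. the shell lies flat in the tray, let go, while the loupe is still on its rest (horizontal distance between shell and tray_in below 0.035 m and z of shell in the frame of tray_in between -0.004 and 0.005 m and angle between shell's own z axis and vertical below 0.1 rad and contact force between the fingers and shell below 0.1 N and linear speed of shell below 0.03 m/s and distance of loupe from where it was at the start of the episode below 0.02 m), for 0.2 s.
2. the loupe is held level and still over the gear at the marked height (z of lens in the frame of focus_mark between -0.008 and 0.008 m and horizontal distance between lens and gear_top below 0.01 m and angle between loupe's own z axis and vertical below 0.1 rad and linear speed of loupe below 0.02 m/s and contact force between the fingers and loupe above 1 N and contact force between loupe and plate below 0.05 N and contact force between loupe and chassis below 0.05 N and contact force between loupe and shell below 0.05 N and contact force between loupe and rest below 0.05 N and contact force between loupe and tray below 0.05 N), for 0.3 s.
At the end, for the whole second after the job is handed in: The loupe is held by the gripper alone, still and level within about 6 degrees, the lens centre within 10 mm of the gear's axis and within 8 mm of the pointer's height; the shell lies flat on the tray's floor (within 35 mm of its centre), released (all of step 2 and horizontal distance between shell and tray_in below 0.035 m and z of shell in the frame of tray_in between -0.004 and 0.005 m and angle between shell's own z axis and vertical below 0.1 rad and contact force between the fingers and shell below 0.1 N and linear speed of shell below 0.03 m/s); the arm keeps its last pose, push and grip.
It fails at once if a bystander is shifted by more than 30 mm (distance of any of tyre, motor, cell, driver, oil, cup from where it was at the start of the episode above 0.03 m).
It fails at once if the chassis is displaced by more than 25 mm (distance of chassis from where it was at the start of the episode above 0.025 m).
It fails at once if the pointer is shifted by more than 5 mm (distance of focus_mark from where it was at the start of the episode above 0.005 m).
It fails at once if the shell or the loupe is dropped or thrown (faster than 0.8 m/s with no finger on it) ((linear speed of shell above 0.8 m/s and contact force between the fingers and shell below 0.05 N) or (linear speed of loupe above 0.8 m/s and contact force between the fingers and loupe below 0.05 N)).
It also fails if it takes over 64 s, if anything falls off the work surface, if the arm or the gripper's body presses on something with over 40 N, if the wrist force passes 120 N, or if a joint passes its speed limit or range.

## Working session

There is one attempt and no reset: what is moved stays moved. The work goes in short steps, Python scripts to look and compute and a tool call to move; the robot and the scene stay as the last step left them, time stands still between calls to the robot, and variables do not carry over. Pictures are saved under pics/ and viewed, at most 10 in all, crops included, and the job is handed in when it is done.

Besides the shell and the picture viewer there is one more tool, called after "Emit:" by a JSON object that holds its "fn" and its "kwargs", one argument or row to a line. apply_moves: Moves the arm, as the interface text tells. Its arguments: {"type":"object","properties":{"rows":{"type":"array"}},"required":["rows"]}

```bash
mkdir -p pics
cat > h.py <<'E'
import numpy as np, cv2
from rig import read_state, capture, camera_params, hand_in
def cloud(name):
    p=camera_params(name); im,d=capture(name)
    v,u=np.mgrid[:420,:560]
    X=np.stack([(u-p['cx'])/p['fx']*d,-(v-p['cy'])/p['fy']*d,-d],-1)
    W=X@np.array(p['orientation']).T+np.array(p['xyz'])
    W[d==0]=np.nan
    return im,d,W
def save(im,n): cv2.imwrite('pics/'+n,im[:,:,::-1])
E
python3 - <<'E'
from h import *
a,d,W=cloud('top'); b,d2,W2=cloud('side')
np.savez('s.npz',a=a,W=W,b=b,W2=W2)
save(a,'top.png');save(b,'side.png')
print(camera_params('top'),camera_params('side'))
s=read_state();print(s['position'],s['tcp_rot'],s['opening'])
E
```

```text
{'fx': 416.5478236552781, 'fy': 416.5478236552781, 'cx': 278.04868862356165, 'cy': 208.96182639503107, 'xyz': array([ 0.42305931, -0.00277635,  1.15713852]), 'orientation': array([[-0.02303023,  0.9853884 , -0.16875813],
       [-0.99973102, -0.02223753,  0.00658594],
       [ 0.00273695,  0.16886442,  0.98563549]])} {'fx': 470.6186622744189, 'fy': 470.6186622744189, 'cx': 279.0376943684147, 'cy': 204.83633548323743, 'xyz': array([0.56991184, 0.85013241, 0.56817731]), 'orientation': array([[-0.99916936,  0.02169912, -0.03449258],
       [-0.04068212, -0.48219777,  0.87511729],
       [ 0.00235703,  0.87579362,  0.48268   ]])}
[0.22902395 0.58087263 0.24666295] [[-9.30213721e-01  3.67016847e-01 -1.03335931e-03]
 [ 3.67018132e-01  9.30212310e-01 -1.65771608e-03]
 [ 3.52833821e-04 -1.92129185e-03 -9.99998092e-01]] 0.9997197763391018
```

View pics/top.png

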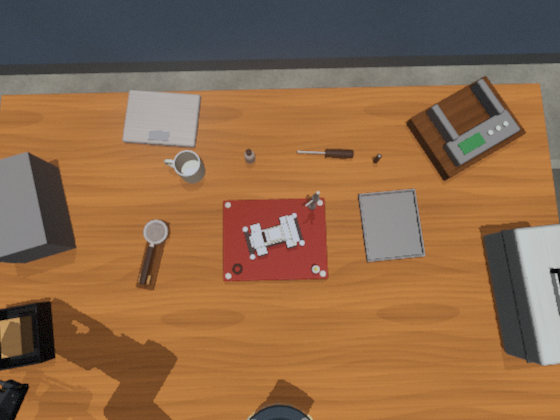

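View pics/side.png

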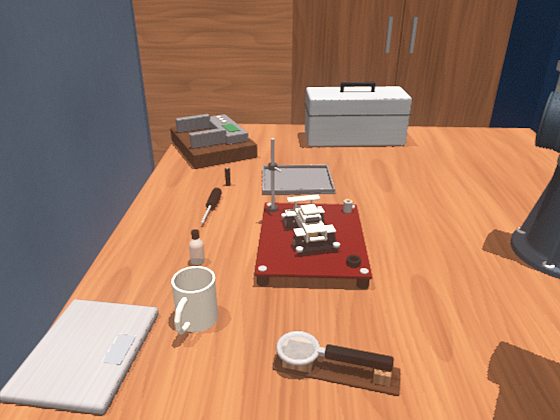

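The top view shows the shell at about (274,235), the post at (315,200), the tray at (391,225), and the loupe with its lens at (155,233) and handle end at (147,278). The side view confirms the layout, with the pointer at about (275,167).

Run:
```python
from h import *
f=np.load('s.npz');a=f['a'];W=f['W'];b=f['b'];W2=f['W2']
def rect(n,m,Wx):
    P=Wx[m]; r=cv2.minAreaRect(P[:,:2].astype(np.float32)*1000)
    print(n,len(P),'mean',P.mean(0).round(4),'rect',np.round(r[0],1),np.round(r[1],1),round(r[2],1),'z',np.nanpercentile(P[:,2],[2,50,98]).round(4))
v,u=np.mgrid[:420,:560]
def box(u0,u1,v0,v1): return (u>=u0)&(u<u1)&(v>=v0)&(v<v1)
z=W[...,2]
rect('tray',box(355,430,183,268)&(z>.009)&(z<.03),W)
rect('shell>70',box(240,306,212,262)&(z>.066)&(z<.11),W)
rect('shell>85',box(240,306,212,262)&(z>.083)&(z<.11),W)
rect('plate',box(215,335,190,290)&(z>.026)&(z<.037),W)
g=a.astype(int); 
rect('loupe',box(130,175,215,295)&(z>.022)&(z<.06),W)
lm=box(140,172,218,246)&(z>.022)&(z<.06); rect('lens',lm,W)
rect('handle',box(130,172,250,295)&(z>.032)&(z<.06),W)
d2=f['W2']; zz=W2[...,2]
m=(v>130)&(v<215)&(u>262)&(u<290)&(zz>.05)&(np.abs(W2[...,1])<.4)
for V in range(135,212,3):
    q=m[V]; 
    if q.any(): print(V,[(int(c),W2[V,c].round(3).tolist()) for c in np.where(q)[0]][:1], q.sum(), W2[V][q].mean(0).round(3))
A=cv2.resize(a[190:270,235:335],None,fx=7,fy=7,interpolation=cv2.INTER_CUBIC)
save(A,'c1.png')
```

```text
tray 824 mean [ 0.5686 -0.3266  0.0132] rect [ 571.5 -341.6] [190.2 196.8] 4.2 z [0.0091 0.0131 0.0191]
shell>70 1070 mean [ 5.417e-01 -4.000e-04  8.320e-02] rect [542.3   2.2] [ 81.7 119. ] 14.2 z [0.0683 0.079  0.0993]
shell>85 490 mean [ 0.5463 -0.0155  0.094 ] rect [546.2 -12. ] [69.3 89.5] 13.8 z [0.0851 0.0953 0.1002]
plate 6480 mean [0.5321 0.0015 0.0328] rect [536.3   0.6] [220.5 280.7] 0.1 z [0.0286 0.0328 0.0365]
loupe 820 mean [0.5249 0.3299 0.0375] rect [511.2 338.1] [ 65.7 174.3] 73.2 z [0.0259 0.0362 0.0476]
lens 498 mean [0.5615 0.3224 0.0353] rect [562.  322.6] [65.9 66.4] 37.7 z [0.0309 0.0352 0.0401]
handle 247 mean [0.4684 0.3416 0.0432] rect [468.5 343.2] [18.2 90.1] 78.9 z [0.0332 0.0439 0.0486]
138 [(271, [0.625, -0.103, 0.206])] 4 [ 0.622 -0.103  0.206]
141 [(271, [0.625, -0.1, 0.2])] 4 [ 0.622 -0.101  0.2  ]
144 [(271, [0.625, -0.099, 0.194])] 4 [ 0.622 -0.1    0.194]
147 [(271, [0.625, -0.1, 0.187])] 4 [ 0.622 -0.099  0.187]
150 [(271, [0.625, -0.1, 0.18])] 4 [ 0.622 -0.101  0.179]
153 [(271, [0.625, -0.103, 0.171])] 4 [ 0.622 -0.1    0.173]
156 [(271, [0.625
[... 317 characters left out ...]
.129])] 6 [ 0.616 -0.092  0.133]
174 [(271, [0.625, -0.098, 0.123])] 4 [ 0.622 -0.098  0.123]
177 [(271, [0.626, -0.101, 0.114])] 4 [ 0.622 -0.1    0.115]
180 [(272, [0.623, -0.102, 0.106])] 3 [ 0.621 -0.101  0.107]
183 [(272, [0.623, -0.097, 0.101])] 3 [ 0.621 -0.1    0.1  ]
186 [(272, [0.623, -0.099, 0.093])] 3 [ 0.621 -0.098  0.093]
189 [(272, [0.623, -0.101, 0.084])] 3 [ 0.621 -0.1    0.085]
192 [(272, [0.623, -0.1, 0.077])] 3 [ 0.621 -0.099  0.078]
195 [(272, [0.623, -0.098, 0.07])] 3 [ 0.621 -0.099  0.07 ]
198 [(272, [0.623, -0.097, 0.063])] 5 [ 0.607 -0.075  0.075]
201 [(272, [0.623, -0.097, 0.056])] 4 [ 0.612 -0.082  0.064]
210 [(285, [0.592, -0.035, 0.068])] 5 [ 0.588 -0.033  0.069]
```

View pics/c1.png

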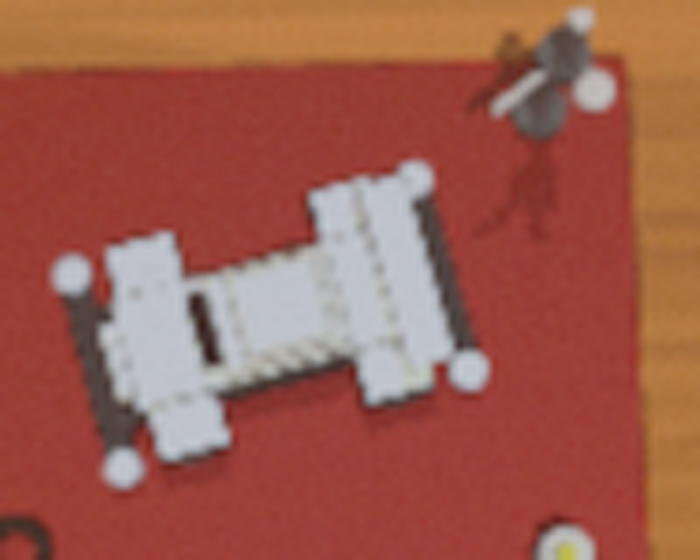

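The crop shows the rear wing at the right end of the car (crop about 400,260), so the front points towards +y, and the pointer rod runs from the collar towards the car, with its tip at crop (495,110). Next I'll compute the first move, to above the shell.

```bash
cat >> h.py <<'E'
from scipy.spatial.transform import Rotation as R
def delta(x,y,z,ya,base=None):
    """tool-frame shift (mm) and turn (6 deg units) to TCP at x,y,z pointing down, tool y axis at heading ya deg"""
    s=read_state(); p=np.array(s['position']); T=np.array(s['tcp_rot'])
    c,q=np.cos(np.radians(ya)),np.sin(np.radians(ya))
    G=np.array([[-q,c,0],[c,q,0],[0,0,-1.]])
    rv=R.from_matrix(T.T@G).as_rotvec(degrees=True)/6
    print('shift',(T.T@(np.array([x,y,z])-p)*1000).round(1),'turn',rv.round(3),'pos',p.round(4),'F',np.round(s['force'],1),'op',round(s['opening'],3),'t',s['time_s'])
E
python3 - <<'E'
from h import *
delta(.542,.002,.25,14.2)
p=camera_params('wrist');s=read_state();T=np.array(s['tcp_rot'])
print(T.T@(p['xyz']-s['position']),T.T@p['orientation'],p['fx'])
E
```

```text
shift [-503.6 -423.6   -2.7] turn [-1.900e-02  6.000e-03  9.045e+00] pos [0.229  0.5809 0.2467] F [ 0.2  0.9 -0.3] op 1.0 t 0.1
[ 0.08023159 -0.00058805 -0.13701304] [[ 1.02739657e-03  9.56810593e-01  2.90710221e-01]
 [ 9.99999418e-01 -8.87212591e-04 -6.14018890e-04]
 [-3.29578010e-04  2.90710683e-01 -9.56810948e-01]] 318.9270155205716
```

Emit:
{"fn": "apply_moves", "kwargs": {
  "rows": [
    {"x": -60,"y": -50,"z": -3,"rz": 1},
    {"x": -110,"y": -92,"z": -3,"rz": 2},
    {"x": -160,"y": -135,"z": -3,"rz": 3},
    {"x": -210,"y": -177,"z": -3,"rz": 4},
    {"x": -260,"y": -219,"z": -3,"rz": 5},
    {"x": -310,"y": -261,"z": -3,"rz": 6},
    {"x": -360,"y": -303,"z": -3,"rz": 7},
    {"x": -410,"y": -345,"z": -3,"rz": 8},
    {"x": -460,"y": -387,"z": -3,"rz": 9},
    {"x": -504,"y": -424,"z": -3,"rz": 9.05}
  ]
}}

```text
validation failed for argument at $.ro...
```

Emit:
{"fn": "apply_moves", "kwargs": {
  "rows": [
    {"z": 0},
    {"z": 0}
  ]
}}

```text
validation failed for argument at $.ro...
```

Run:
```python
from h import *
im,d,W=cloud('wrist'); np.savez('w1.npz',im=im,W=W); save(im,'w1.png')
z=W[...,2]
for lo,hi in [(.066,.105),(.091,.105),(.083,.0895)]:
    m=(z>lo)&(z<hi)&(np.hypot(W[...,0]-.54,W[...,1])<.075)
    P=W[m];r=cv2.minAreaRect(P[:,:2].astype(np.float32)*1000)
    print(lo,len(P),P.mean(0).round(4),r)
delta(.542,.002,.25,14.2)
```

```text
0.066 0 [nan nan nan] ((0.0, 0.0), (0.0, 0.0), 0.0)
0.091 0 [nan nan nan] ((0.0, 0.0), (0.0, 0.0), 0.0)
0.083 0 [nan nan nan] ((0.0, 0.0), (0.0, 0.0), 0.0)
shift [-503.6 -423.7   -2.7] turn [-1.600e-02  5.000e-03  9.045e+00] pos [0.2291 0.5809 0.2468] F [ 0.4 -0.1 -0.8] op 1.002 t 0.15<stdin>:7: RuntimeWarning: Mean of empty slice.
  ret = um.true_divide(
```

View pics/w1.png

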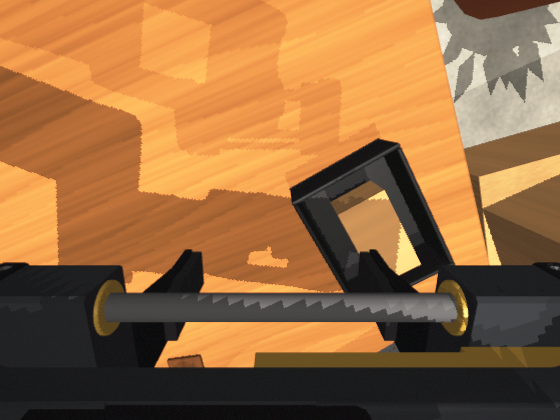

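The arm did not move because the rows were refused; they probably need every key. The picture only shows the bare desk from the start pose, with the fingers at about (180,290) and (380,290).

Emit:
{"fn": "apply_moves", "kwargs": {
  "rows": [
    {"x": -60,"y": -50,"z": -3,"rx": 0,"ry": 0,"rz": 1,"claw": 0},
    {"x": -110,"y": -92,"z": -3,"rx": 0,"ry": 0,"rz": 2,"claw": 0},
    {"x": -160,"y": -135,"z": -3,"rx": 0,"ry": 0,"rz": 3,"claw": 0},
    {"x": -210,"y": -177,"z": -3,"rx": 0,"ry": 0,"rz": 4,"claw": 0},
    {"x": -260,"y": -219,"z": -3,"rx": 0,"ry": 0,"rz": 5,"claw": 0},
    {"x": -310,"y": -261,"z": -3,"rx": 0,"ry": 0,"rz": 6,"claw": 0},
    {"x": -360,"y": -303,"z": -3,"rx": 0,"ry": 0,"rz": 7,"claw": 0},
    {"x": -410,"y": -345,"z": -3,"rx": 0,"ry": 0,"rz": 8,"claw": 0},
    {"x": -460,"y": -387,"z": -3,"rx": 0,"ry": 0,"rz": 9,"claw": 0},
    {"x": -504,"y": -424,"z": -3,"rx": 0,"ry": 0,"rz": 9.05,"claw": 0}
  ]
}}

```text
time_s: 1.4
position: [0.5272, 0.0297, 0.2505]
tcp_rot: [[-0.244, 0.97, 0.0], [0.97, 0.244, 0.0], [0.0, 0.0, -1.0]]
force: [1.0, 0.7, -0.2]
opening: 1.001
grasp_force: 0.0
```

Emit:
{"fn": "apply_moves", "kwargs": {
  "rows": [
    {"x": 0,"y": 0,"z": 0,"rx": 0,"ry": 0,"rz": 0,"claw": 0},
    {"x": 0,"y": 0,"z": 0,"rx": 0,"ry": 0,"rz": 0,"claw": 0}
  ]
}}

```text
time_s: 1.65
position: [0.5258, 0.0317, 0.25]
tcp_rot: [[-0.244, 0.97, -0.002], [0.97, 0.244, 0.001], [0.001, -0.002, -1.0]]
force: [-0.7, 0.2, -0.5]
opening: 1.001
grasp_force: 0.0
```

Run:
```python
from h import *
im,d,W=cloud('wrist'); np.savez('w1.npz',im=im,W=W); save(im,'w2.png')
z=W[...,2]
for lo,hi in [(.066,.105),(.091,.105),(.083,.0895)]:
    m=(z>lo)&(z<hi)&(np.hypot(W[...,0]-.54,W[...,1])<.075)
    P=W[m];r=cv2.minAreaRect(P[:,:2].astype(np.float32)*1000)
    print(lo,len(P),P.mean(0).round(4),r)
delta(.542,.002,.25,14.2)
```

```text
0.066 6885 [0.5411 0.0012 0.0817] ((541.5037231445312, 1.3571243286132812), (81.94205474853516, 117.56443786621094), 14.503290176391602)
0.091 2164 [ 0.5472 -0.0232  0.0951] ((546.1436157226562, -19.43340301513672), (69.28548431396484, 74.7548828125), 15.121484756469727)
0.083 825 [0.538  0.0136 0.0872] ((543.3621215820312, -4.572277069091797), (38.580902099609375, 74.94279479980469), 13.764389038085938)
shift [-33.5   8.6   0.1] turn [-0.016 -0.011 -0.001] pos [0.5254 0.0324 0.2501] F [-0.8 -0.6  0.3] op 0.998 t 1.7
```

View pics/w2.png

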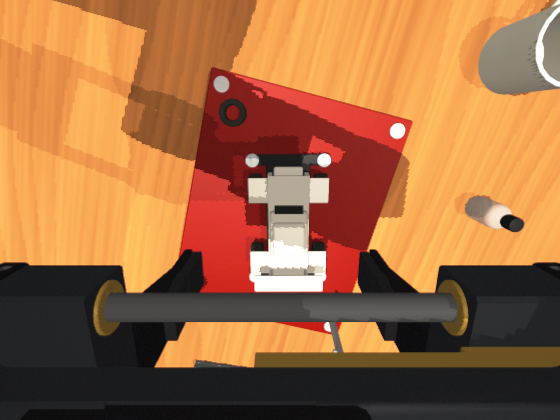

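The view shows the shell lying lengthwise between the open fingers, with its centre at about (288,225) and the wing at (288,280). Now I'll centre over it, descend and grip.

Emit:
{"fn": "apply_moves", "kwargs": {
  "rows": [
    {"x": -34,"y": 8.5,"z": 0,"rx": 0,"ry": 0,"rz": 0,"claw": 0},
    {"x": -34,"y": 8.5,"z": 35,"rx": 0,"ry": 0,"rz": 0,"claw": 0},
    {"x": -34,"y": 8.5,"z": 70,"rx": 0,"ry": 0,"rz": 0,"claw": 0},
    {"x": -34,"y": 8.5,"z": 100,"rx": 0,"ry": 0,"rz": 0,"claw": 0},
    {"x": -34,"y": 8.5,"z": 125,"rx": 0,"ry": 0,"rz": 0,"claw": 0},
    {"x": -34,"y": 8.5,"z": 145,"rx": 0,"ry": 0,"rz": 0,"claw": 0},
    {"x": -34,"y": 8.5,"z": 158,"rx": 0,"ry": 0,"rz": 0,"claw": 0},
    {"x": -34,"y": 8.5,"z": 166,"rx": 0,"ry": 0,"rz": 0,"claw": 0},
    {"x": -34,"y": 8.5,"z": 166,"rx": 0,"ry": 0,"rz": 0,"claw": 0}
  ]
}}

```text
time_s: 2.82
position: [0.5429, 0.0012, 0.0845]
tcp_rot: [[-0.245, 0.969, -0.0], [0.969, 0.245, 0.0], [0.0, -0.0, -1.0]]
force: [0.8, 0.6, 0.3]
opening: 1.002
grasp_force: 0.0
```

Emit:
{"fn": "apply_moves", "kwargs": {
  "rows": [
    {"x": 0,"y": 0,"z": 0,"rx": 0,"ry": 0,"rz": 0,"claw": 100},
    {"x": 0,"y": 0,"z": 0,"rx": 0,"ry": 0,"rz": 0,"claw": 140},
    {"x": 0,"y": 0,"z": 0,"rx": 0,"ry": 0,"rz": 0,"claw": 160},
    {"x": 0,"y": 0,"z": 0,"rx": 0,"ry": 0,"rz": 0,"claw": 160},
    {"x": 0,"y": 0,"z": 0,"rx": 0,"ry": 0,"rz": 0,"claw": 160},
    {"x": 0,"y": 0,"z": 0,"rx": 0,"ry": 0,"rz": 0,"claw": 160}
  ]
}}

```text
time_s: 3.58
position: [0.5431, 0.0007, 0.0846]
tcp_rot: [[-0.245, 0.97, -0.0], [0.97, 0.245, -0.0], [0.0, -0.0, -1.0]]
force: [0.3, -0.4, 0.7]
opening: 0.48
grasp_force: 30.0
```

Emit:
{"fn": "apply_moves", "kwargs": {
  "rows": [
    {"x": 0,"y": 0,"z": -5,"rx": 0,"ry": 0,"rz": 0,"claw": 160},
    {"x": 0,"y": 0,"z": -20,"rx": 0,"ry": 0,"rz": 0,"claw": 160},
    {"x": 0,"y": 0,"z": -45,"rx": 0,"ry": 0,"rz": 0,"claw": 160},
    {"x": 0,"y": 0,"z": -75,"rx": 0,"ry": 0,"rz": 0,"claw": 160},
    {"x": 0,"y": 0,"z": -105,"rx": 0,"ry": 0,"rz": 0,"claw": 160},
    {"x": 0,"y": 0,"z": -140,"rx": 0,"ry": 0,"rz": 0,"claw": 160},
    {"x": 0,"y": 0,"z": -170,"rx": 0,"ry": 0,"rz": 0,"claw": 160},
    {"x": 0,"y": 0,"z": -190,"rx": 0,"ry": 0,"rz": 0,"claw": 160},
    {"x": 0,"y": 0,"z": -195,"rx": 0,"ry": 0,"rz": 0,"claw": 160}
  ]
}}

```text
time_s: 4.7
position: [0.5437, 0.0007, 0.2819]
tcp_rot: [[-0.245, 0.97, 0.004], [0.97, 0.245, -0.001], [-0.002, 0.004, -1.0]]
force: [0.3, -1.2, -0.2]
opening: 0.481
grasp_force: 30.0
```

Run:
```python
from h import *
a,d,W=cloud('top')
p=camera_params('top')
def ray(u,v,z):
    r=np.array(p['orientation'])@[(u-p['cx'])/p['fx'],-(v-p['cy'])/p['fy'],-1]
    return p['xyz']+r*(z-p['xyz'][2])/r[2]
f=np.load('s.npz'); hsv=cv2.cvtColor(f['a'],cv2.COLOR_RGB2HSV)
m=np.zeros((420,560),np.uint8); m[180:270,350:435]=(hsv[180:270,350:435,1]<70)
n,l,st,c=cv2.connectedComponentsWithStats(m); k=1+st[1:,4].argmax()
ys,xs=np.where(l==k)
B=cv2.boxPoints(cv2.minAreaRect(np.stack([xs,ys],1).astype(np.float32)))
Q=np.array([ray(u,v,.012)[:2] for u,v in B]);print(B.round(1).tolist(),Q.round(3).tolist(),Q.mean(0).round(4),np.linalg.norm(np.diff(Q,axis=0),axis=1))
x,y=Q.mean(0)
s=read_state();print(s['opening'],s['grasp_force'])
delta(x,y,.28,0)
# chassis: gear
m=(W[...,2]>.046)&(W[...,2]<.075)&(np.hypot(W[...,0]-.54,W[...,1])<.09)
P=W[m];print(len(P),P.mean(0))
A=cv2.resize(a[190:270,235:335],None,fx=7,fy=7,interpolation=cv2.INTER_CUBIC)
save(A,'c2.png');np.savez('s2.npz',a=a,W=W)
```

```text
[[357.8999938964844, 193.89999389648438], [416.20001220703125, 186.60000610351562], [424.79998779296875, 255.8000030517578], [366.5, 263.1000061035156]] [[0.657, -0.235], [0.674, -0.401], [0.48, -0.409], [0.464, -0.248]] [ 0.5688 -0.3236] [0.16648632 0.19442406 0.16182179]
0.4767197120645508 29.99987930059433
shift [-320.6  -54.9    1.7] turn [0.028 0.01  2.363] pos [0.5435 0.0007 0.2814] F [0.9 0.5 0.2] op 0.477 t 4.75
99 [0.50066609 0.04929879 0.05313436]
```

Emit:
{"fn": "apply_moves", "kwargs": {
  "rows": [
    {"x": -20,"y": -3,"z": 0,"rx": 0,"ry": 0,"rz": 0.1,"claw": 160},
    {"x": -60,"y": -10,"z": 0,"rx": 0,"ry": 0,"rz": 0.3,"claw": 160},
    {"x": -105,"y": -18,"z": 0,"rx": 0,"ry": 0,"rz": 0.5,"claw": 160},
    {"x": -150,"y": -26,"z": 0,"rx": 0,"ry": 0,"rz": 0.7,"claw": 160},
    {"x": -195,"y": -33,"z": 0,"rx": 0,"ry": 0,"rz": 0.9,"claw": 160},
    {"x": -240,"y": -41,"z": 0,"rx": 0,"ry": 0,"rz": 1.1,"claw": 160},
    {"x": -280,"y": -48,"z": 0,"rx": 0,"ry": 0,"rz": 1.3,"claw": 160},
    {"x": -310,"y": -53,"z": 0,"rx": 0,"ry": 0,"rz": 1.5,"claw": 160},
    {"x": -321,"y": -55,"z": 0,"rx": 0,"ry": 0,"rz": 1.5,"claw": 160},
    {"x": -321,"y": -55,"z": 0,"rx": 0,"ry": 0,"rz": 1.5,"claw": 160}
  ]
}}

```text
time_s: 6.0
position: [0.5676, -0.3245, 0.2783]
tcp_rot: [[-0.089, 0.996, -0.002], [0.996, 0.089, 0.002], [0.002, -0.002, -1.0]]
force: [0.5, 0.2, -0.1]
opening: 0.48
grasp_force: 30.0
```

Run:
```python
from h import *
a,d,W=cloud('top'); b,e,W2=cloud('side')
np.savez('s2.npz',a=a,W=W,b=b,W2=W2)
delta(.569,-.324,.0385,5)
A=cv2.resize(a[190:270,235:335],None,fx=6,fy=6,interpolation=cv2.INTER_CUBIC)
save(A,'c2.png')
B=cv2.resize(b[150:270,240:370],None,fx=4,fy=4,interpolation=cv2.INTER_CUBIC);save(B,'c3.png')
```

```text
shift [ -1.7   1.2 240.5] turn [-0.011 -0.016  0.035] pos [ 0.5679 -0.3228  0.279 ] F [ 0.  -0.4 -0.4] op 0.478 t 6.1
```

View pics/c2.png

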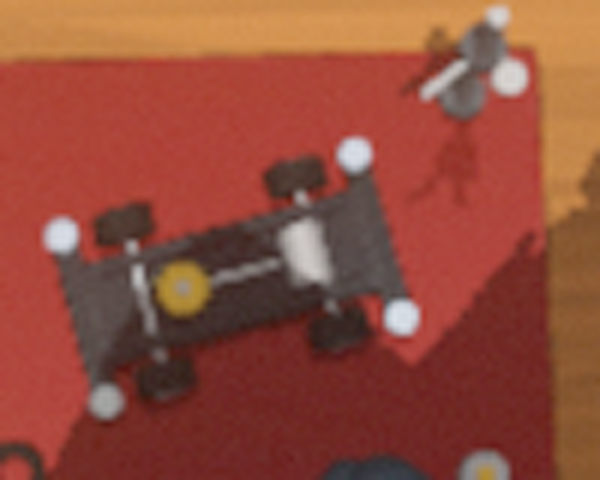

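The chassis is in place, and the brass gear is now visible at crop (183,289). Now I'll lower the shell into the tray.

Emit:
{"fn": "apply_moves", "kwargs": {
  "rows": [
    {"x": -1,"y": 1,"z": 20,"rx": 0,"ry": 0,"rz": 0,"claw": 160},
    {"x": -1,"y": 1,"z": 55,"rx": 0,"ry": 0,"rz": 0,"claw": 160},
    {"x": -1,"y": 1,"z": 95,"rx": 0,"ry": 0,"rz": 0,"claw": 160},
    {"x": -1,"y": 1,"z": 135,"rx": 0,"ry": 0,"rz": 0,"claw": 160},
    {"x": -1,"y": 1,"z": 170,"rx": 0,"ry": 0,"rz": 0,"claw": 160},
    {"x": -1,"y": 1,"z": 200,"rx": 0,"ry": 0,"rz": 0,"claw": 160},
    {"x": -1,"y": 1,"z": 220,"rx": 0,"ry": 0,"rz": 0,"claw": 160},
    {"x": -1,"y": 1,"z": 231,"rx": 0,"ry": 0,"rz": 0,"claw": 160},
    {"x": -1,"y": 1,"z": 236,"rx": 0,"ry": 0,"rz": 0,"claw": 160},
    {"x": -1,"y": 1,"z": 236,"rx": 0,"ry": 0,"rz": 0,"claw": 160}
  ]
}}

```text
time_s: 7.35
position: [0.5698, -0.3251, 0.0441]
tcp_rot: [[-0.09, 0.996, 0.001], [0.996, 0.09, -0.001], [-0.001, 0.001, -1.0]]
force: [0.1, -0.7, 0.7]
opening: 0.48
grasp_force: 30.0
```

Emit:
{"fn": "apply_moves", "kwargs": {
  "rows": [
    {"x": 0,"y": 0,"z": 1,"rx": 0,"ry": 0,"rz": 0,"claw": 160},
    {"x": 0,"y": 0,"z": 2,"rx": 0,"ry": 0,"rz": 0,"claw": 160},
    {"x": 0,"y": 0,"z": 3,"rx": 0,"ry": 0,"rz": 0,"claw": 160},
    {"x": 0,"y": 0,"z": 4,"rx": 0,"ry": 0,"rz": 0,"claw": 160},
    {"x": 0,"y": 0,"z": 4,"rx": 0,"ry": 0,"rz": 0,"claw": 160}
  ]
}}

```text
time_s: 7.98
position: [0.5693, -0.3248, 0.0394]
tcp_rot: [[-0.09, 0.996, -0.0], [0.996, 0.09, 0.0], [0.0, -0.0, -1.0]]
force: [0.1, 0.1, -0.1]
opening: 0.483
grasp_force: 30.0
```

Emit:
{"fn": "apply_moves", "kwargs": {
  "rows": [
    {"x": 0,"y": 0,"z": 0.5,"rx": 0,"ry": 0,"rz": 0,"claw": 160},
    {"x": 0,"y": 0,"z": 1,"rx": 0,"ry": 0,"rz": 0,"claw": 160},
    {"x": 0,"y": 0,"z": 1.5,"rx": 0,"ry": 0,"rz": 0,"claw": 160},
    {"x": 0,"y": 0,"z": 2,"rx": 0,"ry": 0,"rz": 0,"claw": 160},
    {"x": 0,"y": 0,"z": 2,"rx": 0,"ry": 0,"rz": 0,"claw": 160}
  ]
}}

```text
time_s: 8.6
position: [0.5694, -0.3249, 0.0377]
tcp_rot: [[-0.09, 0.996, 0.0], [0.996, 0.09, -0.0], [-0.0, 0.0, -1.0]]
force: [-0.5, 0.2, 0.5]
opening: 0.48
grasp_force: 30.0
```

Emit:
{"fn": "apply_moves", "kwargs": {
  "rows": [
    {"x": 0,"y": 0,"z": 0.5,"rx": 0,"ry": 0,"rz": 0,"claw": 160},
    {"x": 0,"y": 0,"z": 1,"rx": 0,"ry": 0,"rz": 0,"claw": 160},
    {"x": 0,"y": 0,"z": 1,"rx": 0,"ry": 0,"rz": 0,"claw": 160}
  ]
}}

```text
time_s: 8.98
position: [0.5694, -0.3249, 0.0376]
tcp_rot: [[-0.09, 0.996, 0.0], [0.996, 0.09, -0.0], [-0.0, 0.0, -1.0]]
force: [-1.9, 1.7, 6.6]
opening: 0.48
grasp_force: 30.0
```

Floor contact shows as a 6.6 N push, so I'll release and rise.

Emit:
{"fn": "apply_moves", "kwargs": {
  "rows": [
    {"x": 0,"y": 0,"z": -0.5,"rx": 0,"ry": 0,"rz": 0,"claw": 130},
    {"x": 0,"y": 0,"z": -0.5,"rx": 0,"ry": 0,"rz": 0,"claw": 90},
    {"x": 0,"y": 0,"z": -0.5,"rx": 0,"ry": 0,"rz": 0,"claw": 40},
    {"x": 0,"y": 0,"z": -0.5,"rx": 0,"ry": 0,"rz": 0,"claw": 0},
    {"x": 0,"y": 0,"z": -0.5,"rx": 0,"ry": 0,"rz": 0,"claw": 0},
    {"x": 0,"y": 0,"z": -0.5,"rx": 0,"ry": 0,"rz": 0,"claw": 0},
    {"x": 0,"y": 0,"z": -25,"rx": 0,"ry": 0,"rz": 0,"claw": 0},
    {"x": 0,"y": 0,"z": -70,"rx": 0,"ry": 0,"rz": 0,"claw": 0},
    {"x": 0,"y": 0,"z": -130,"rx": 0,"ry": 0,"rz": 0,"claw": 0},
    {"x": 0,"y": 0,"z": -180,"rx": 0,"ry": 0,"rz": 0,"claw": 0}
  ]
}}

```text
time_s: 10.22
position: [0.5696, -0.325, 0.2188]
tcp_rot: [[-0.09, 0.996, 0.001], [0.996, 0.09, -0.001], [-0.001, 0.001, -1.0]]
force: [0.5, 0.3, -0.5]
opening: 0.999
grasp_force: 0.0
```

Emit:
{"fn": "apply_moves", "kwargs": {
  "rows": [
    {"x": 0,"y": 0,"z": -40,"rx": 0,"ry": 0,"rz": 0,"claw": 0},
    {"x": 0,"y": 0,"z": -75,"rx": 0,"ry": 0,"rz": 0,"claw": 0},
    {"x": 0,"y": 0,"z": -75,"rx": 0,"ry": 0,"rz": 0,"claw": 0}
  ]
}}

```text
time_s: 10.6
position: [0.5708, -0.3259, 0.2954]
tcp_rot: [[-0.09, 0.996, 0.006], [0.996, 0.09, -0.005], [-0.006, 0.006, -1.0]]
force: [-0.9, -0.9, 0.3]
opening: 1.006
grasp_force: 0.0
```

Run:
```python
from h import *
im,d,W=cloud('wrist'); save(im,'w3.png')
z=W[...,2]; B=np.hypot(W[...,0]-.569,W[...,1]+.325)
for lo,hi in [(.02,.06),(.0,.01),(.045,.06)]:
    P=W[(z>lo)&(z<hi)&(B<.075)]
    print(lo,len(P),P.mean(0).round(4),np.percentile(P[:,2],[5,50,95]),cv2.minAreaRect(P[:,:2].astype(np.float32)*1000))
# loupe / gear geometry from stored pictures
f=np.load('s2.npz'); p=camera_params('top')
hsv=cv2.cvtColor(f['a'],cv2.COLOR_RGB2HSV); a=f['a']
sub=np.zeros((420,560),np.uint8); s=slice(225,250),slice(250,280)
sub[s]=((hsv[s][...,0]>15)&(hsv[s][...,0]<35)&(hsv[s][...,1]>110)&(hsv[s][...,2]>90))
ys,xs=np.where(sub); c=cv2.minEnclosingCircle(np.stack([xs,ys],1).astype(np.float32)); print('gear px',xs.mean(),ys.mean(),len(xs),c)
u,v=c[0]; r=np.array(p['orientation'])@[(u-p['cx'])/p['fx'],-(v-p['cy'])/p['fy'],-1]
print('gear',p['xyz']+r*(.058-p['xyz'][2])/r[2], 'depth', f['W'][int(round(v)),int(round(u))])
th=np.radians(14.3); print('from shell', np.array([.542,.0015])+.022*np.array([-np.sin(th),np.cos(th)]))
delta(.494,.3375,.28,78)
print(read_state()['joint_positions'])
```

```text
0.02 4585 [ 0.5691 -0.3238  0.0348] [0.02193847 0.02947065 0.049015  ] ((569.3671264648438, -323.59161376953125), (81.8399887084961, 115.97046661376953), 5.345065116882324)
0.0 4890 [ 0.568  -0.3172  0.0048] [0.00342695 0.00475885 0.00611541] ((568.6883544921875, -324.3670349121094), (149.60958862304688, 148.17105102539062), 29.56513786315918)
0.045 1464 [ 0.5716 -0.3493  0.048 ] [0.04622133 0.04811298 0.04969364] ((570.55517578125, -344.8940734863281), (68.99063873291016, 73.29615783691406), 5.602569103240967)
gear px 264.9076923076923 237.6769230769231 65 ((264.9285583496094, 237.64285278320312), 4.764978885650635)
gear [0.53506776 0.02635554 0.058     ] depth [0.53415142 0.02619258 0.05765174]
from shell [0.53656602 0.02281835]
shift [666.8 -15.8  11.5] turn [ 5.0000e-03  3.1000e-02 -1.2138e+01] pos [ 0.5698 -0.3251  0.2929] F [ 0.6 -0.1 -0.9] op 0.999 t 10.65
[-3.94511340e+01  3.01628067e+01  7.44464399e+01 -1.58404535e-03
  7.52170285e+01 -4.46226385e+01]
```

View pics/w3.png

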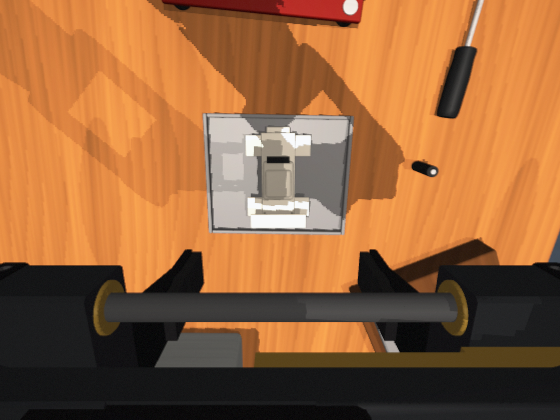

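The shell lies flat and centred in the tray, at about (278,180) in the picture. Next I'll stop above the car to measure the gear and pointer from close up.

Emit:
{"fn": "apply_moves", "kwargs": {
  "rows": [
    {"x": 40,"y": 0,"z": 0,"rx": 0,"ry": 0,"rz": 0,"claw": 0},
    {"x": 90,"y": -1,"z": 0,"rx": 0,"ry": 0,"rz": 0,"claw": 0},
    {"x": 145,"y": -2,"z": 0,"rx": 0,"ry": 0,"rz": 0,"claw": 0},
    {"x": 200,"y": -2,"z": 0,"rx": 0,"ry": 0,"rz": 0,"claw": 0},
    {"x": 250,"y": -3,"z": 0,"rx": 0,"ry": 0,"rz": 0,"claw": 0},
    {"x": 300,"y": -4,"z": 0,"rx": 0,"ry": 0,"rz": 0,"claw": 0},
    {"x": 330,"y": -4,"z": 0,"rx": 0,"ry": 0,"rz": 0,"claw": 0},
    {"x": 345,"y": -4,"z": 0,"rx": 0,"ry": 0,"rz": 0,"claw": 0},
    {"x": 345,"y": -4,"z": 0,"rx": 0,"ry": 0,"rz": 0,"claw": 0},
    {"x": 345,"y": -4,"z": 0,"rx": 0,"ry": 0,"rz": 0,"claw": 0}
  ]
}}

```text
time_s: 11.9
position: [0.5346, 0.0173, 0.2911]
tcp_rot: [[-0.089, 0.996, -0.001], [0.996, 0.089, -0.001], [-0.0, -0.001, -1.0]]
force: [-0.1, 0.3, -0.3]
opening: 0.999
grasp_force: 0.0
```

Run:
```python
from h import *
p=camera_params('wrist'); im,d,W=cloud('wrist'); save(im,'w4.png')
hsv=cv2.cvtColor(im,cv2.COLOR_RGB2HSV)
near=np.hypot(W[...,0]-.536,W[...,1]-.025)<.03
m=near&(hsv[...,0]>15)&(hsv[...,0]<35)&(hsv[...,1]>100)&(W[...,2]>.05)&(W[...,2]<.064)
P=W[m]; c=cv2.minEnclosingCircle(P[:,:2].astype(np.float32)*1000)
print('gear',len(P),P.mean(0).round(4),c)
m=(W[...,2]>.12)&(W[...,2]<.19)&(W[...,0]>.58)&(W[...,0]<.66)&(W[...,1]<-.05)&(W[...,1]>-.13)
print('ptr',m.sum()); 
if m.any(): print(W[m][:,:].round(3)[::max(1,m.sum()//20)])
# side view pointer
f=np.load('s.npz');W2=f['W2'];z=W2[...,2]
for name,X in(('side',W2),('top',f['W'])):
    m=(X[...,2]>.12)&(X[...,2]<.19)&(np.abs(X[...,0]-.6)<.06)&(np.abs(X[...,1]+.08)<.05)&(np.hypot(X[...,0]-.624,X[...,1]+.104)>.013)
    print(name); print(X[m].round(4))
delta(.494,.3375,.15,77.8)
```

```text
gear 283 [0.5352 0.0257 0.0574] ((535.3679809570312, 25.193151473999023), 12.312322616577148)
ptr 400
[[ 0.613 -0.104  0.137]
 [ 0.613 -0.104  0.139]
 [ 0.613 -0.103  0.143]
 [ 0.613 -0.103  0.143]
 [ 0.613 -0.105  0.142]
 [ 0.613 -0.103  0.148]
 [ 0.613 -0.104  0.148]
 [ 0.613 -0.105  0.148]
 [ 0.614 -0.106  0.147]
 [ 0.616 -0.107  0.148]
 [ 0.618 -0.107  0.149]
 [ 0.619 -0.102  0.157]
 [ 0.622 -0.099  0.162]
 [ 0.619 -0.1    0.164]
 [ 0.621 -0.099  0.168]
 [ 0.624 -0.099  0.171]
 [ 0.619 -0.101  0.173]
 [ 0.621 -0.1    0.177]
 [ 0.622 -0.099  0.181]
 [ 0.624 -0.099  0.183]]
side
[[ 0.6162 -0.0933  0.1472]
 [ 0.612  -0.0973  0.1431]
 [ 0.6162 -0.0932  0.1424]
 [ 0.6138 -0.0888  0.1445]
 [ 0.6117 -0.0908  0.1436]
 [ 0.6183 -0.0908  0.1411]
 [ 0.616  -0.0898  0.1416]
 [ 0.6139 -0.0914  0.1409]
 [ 0.6115 -0.0862  0.1433]
 [ 0.6094 -0.0877  0.1427]
 [ 0.6227 -0.0907  0.1387]
 [ 0.6183 -0.0919  0.1382]
 [ 0.6115 -0.0874  0.1404]
 [ 0.6092 -0.0839  0.142 ]
 [ 0.6069 -0.0815  0.1432]
 [ 0.6048 -0.0818  0.1431]
 [ 0.6091 -0.0813  0.1408]
 [ 0.6068 -0.0781  0.1423]
 [ 0.6046 -0.0784  0.1422]
 [ 0.6023 -0.0739  0.1444]
 [ 0.6046 -0.0783  0.1399]
 [ 0.6024 -0.076   0.141 ]]
top
[[ 0.6171 -0.0916  0.1445]
 [ 0.616  -0.0936  0.1502]
 [ 0.6153 -0.0868  0.1416]
 [ 0.6146 -0.089   0.1448]
 [ 0.6145 -0.0915  0.1451]
 [ 0.615  -0.0942  0.142 ]
 [ 0.6122 -0.084   0.1447]
 [ 0.6114 -0.0861  0.149 ]
 [ 0.6119 -0.0889  0.1457]
 [ 0.6093 -0.0813  0.1471]
 [ 0.6096 -0.0839  0.1453]
 [ 0.61   -0.0866  0.1426]
 [ 0.6073 -0.0789  0.1448]
 [ 0.607  -0.0812  0.1462]
 [ 0.607  -0.0838  0.1454]
 [ 0.6045 -0.0787  0.1464]
 [ 0.6048 -0.0813  0.1442]]
shift [322.8 -12.  141.1] turn [-4.0000e-03  2.0000e-03 -1.2119e+01] pos [0.5346 0.0171 0.2913] F [-0.4 -0.2 -0.5] op 1.004 t 11.95
```

Emit:
{"fn": "apply_moves", "kwargs": {
  "rows": [
    {"x": 30,"y": -1,"z": 0,"rx": 0,"ry": 0,"rz": -1.3,"claw": 0},
    {"x": 70,"y": -3,"z": 10,"rx": 0,"ry": 0,"rz": -2.8,"claw": 0},
    {"x": 115,"y": -4,"z": 30,"rx": 0,"ry": 0,"rz": -4.3,"claw": 0},
    {"x": 160,"y": -6,"z": 50,"rx": 0,"ry": 0,"rz": -5.8,"claw": 0},
    {"x": 205,"y": -8,"z": 70,"rx": 0,"ry": 0,"rz": -7.3,"claw": 0},
    {"x": 250,"y": -9,"z": 90,"rx": 0,"ry": 0,"rz": -8.8,"claw": 0},
    {"x": 290,"y": -11,"z": 105,"rx": 0,"ry": 0,"rz": -10.3,"claw": 0},
    {"x": 315,"y": -12,"z": 110,"rx": 0,"ry": 0,"rz": -11.5,"claw": 0},
    {"x": 323,"y": -12,"z": 110,"rx": 0,"ry": 0,"rz": -12.1,"claw": 0},
    {"x": 323,"y": -12,"z": 110,"rx": 0,"ry": 0,"rz": -12.1,"claw": 0}
  ]
}}

```text
time_s: 13.2
position: [0.494, 0.3387, 0.1812]
tcp_rot: [[-0.977, 0.213, 0.0], [0.213, 0.977, -0.0], [-0.0, -0.0, -1.0]]
force: [0.2, 0.1, 0.2]
opening: 1.002
grasp_force: 0.0
```

Run:
```python
from h import *
im,d,W=cloud('wrist'); save(im,'w5.png')
X=W[...,:2]; z=W[...,2]
g=im.max(2)
r=np.hypot(X[...,0]-.562,X[...,1]-.3226)
P=W[(r<.05)&(z>.032)&(z<.042)]; print('lens',len(P),P.mean(0).round(4))
if len(P): print(cv2.minEnclosingCircle(P[:,:2].astype(np.float32)*1000))
m=(np.abs(X[...,0]-.47)<.06)&(np.abs(X[...,1]-.34)<.05)&(z>.034)&(z<.052)
P=W[m]; print('handle',len(P),P.mean(0).round(4),np.percentile(P[:,2],[5,50,95]),cv2.minAreaRect(P[:,:2].astype(np.float32)*1000))
delta(.494,.3375,.041,77.8)
```

```text
lens 2778 [0.5545 0.3252 0.0342]
((551.5051879882812, 326.64208984375), 39.162452697753906)
handle 2088 [0.4714 0.3434 0.0432] [0.04042019 0.04352797 0.04482906] ((478.4607238769531, 341.4398193359375), (22.91067886352539, 114.61897277832031), 72.84272003173828)
shift [ -0.2  -0.7 140.3] turn [-0.003  0.001 -0.023] pos [0.494  0.3383 0.1813] F [-0.7 -0.1 -0.1] op 1.002 t 13.25
```

View pics/w5.png

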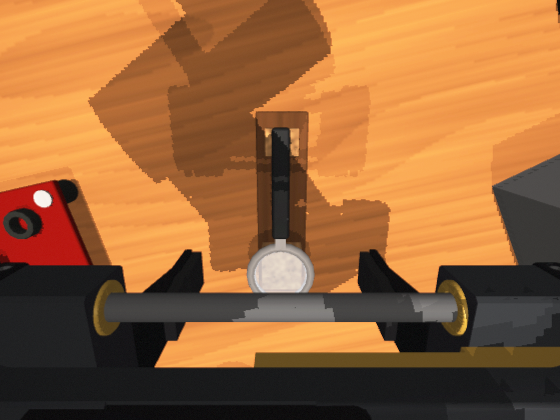

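The handle runs vertically at column 281 between the fingers and the lens is at (280,272), so the grasp is aligned. Descending.

Emit:
{"fn": "apply_moves", "kwargs": {
  "rows": [
    {"x": 0,"y": -1,"z": 25,"rx": 0,"ry": 0,"rz": 0,"claw": 0},
    {"x": 0,"y": -1,"z": 60,"rx": 0,"ry": 0,"rz": 0,"claw": 60},
    {"x": 0,"y": -1,"z": 90,"rx": 0,"ry": 0,"rz": 0,"claw": 80},
    {"x": 0,"y": -1,"z": 115,"rx": 0,"ry": 0,"rz": 0,"claw": 80},
    {"x": 0,"y": -1,"z": 130,"rx": 0,"ry": 0,"rz": 0,"claw": 80},
    {"x": 0,"y": -1,"z": 138,"rx": 0,"ry": 0,"rz": 0,"claw": 80},
    {"x": 0,"y": -1,"z": 140,"rx": 0,"ry": 0,"rz": 0,"claw": 80},
    {"x": 0,"y": -1,"z": 140,"rx": 0,"ry": 0,"rz": 0,"claw": 80}
  ]
}}

```text
time_s: 14.25
position: [0.4936, 0.3382, 0.0422]
tcp_rot: [[-0.977, 0.212, 0.001], [0.212, 0.977, 0.0], [-0.001, 0.001, -1.0]]
force: [0.2, -0.2, 0.4]
opening: 0.692
grasp_force: 0.0
```

Emit:
{"fn": "apply_moves", "kwargs": {
  "rows": [
    {"x": 0,"y": 0,"z": 0,"rx": 0,"ry": 0,"rz": 0,"claw": 150},
    {"x": 0,"y": 0,"z": 0,"rx": 0,"ry": 0,"rz": 0,"claw": 190},
    {"x": 0,"y": 0,"z": 0,"rx": 0,"ry": 0,"rz": 0,"claw": 240},
    {"x": 0,"y": 0,"z": 0,"rx": 0,"ry": 0,"rz": 0,"claw": 240},
    {"x": 0,"y": 0,"z": 0,"rx": 0,"ry": 0,"rz": 0,"claw": 240},
    {"x": 0,"y": 0,"z": 0,"rx": 0,"ry": 0,"rz": 0,"claw": 240},
    {"x": 0,"y": 0,"z": 0,"rx": 0,"ry": 0,"rz": 0,"claw": 240}
  ]
}}

```text
time_s: 15.12
position: [0.4931, 0.338, 0.0416]
tcp_rot: [[-0.977, 0.212, 0.0], [0.212, 0.977, 0.0], [-0.0, 0.0, -1.0]]
force: [-1.0, 0.4, 0.4]
opening: 0.181
grasp_force: 30.0
```

Emit:
{"fn": "apply_moves", "kwargs": {
  "rows": [
    {"x": 0,"y": 0,"z": -5,"rx": 0,"ry": 0,"rz": 0,"claw": 240},
    {"x": 0,"y": 0,"z": -20,"rx": 0,"ry": 0,"rz": 0,"claw": 240},
    {"x": 0,"y": 0,"z": -45,"rx": 0,"ry": 0,"rz": 0,"claw": 240},
    {"x": 0,"y": 0,"z": -75,"rx": 0,"ry": 0,"rz": 0,"claw": 240},
    {"x": 0,"y": 0,"z": -105,"rx": 0,"ry": 0,"rz": 0,"claw": 240},
    {"x": 0,"y": 0,"z": -125,"rx": 0,"ry": 0,"rz": 0,"claw": 240},
    {"x": 0,"y": 0,"z": -130,"rx": 0,"ry": 0,"rz": 0,"claw": 240},
    {"x": 0,"y": 0,"z": -130,"rx": 0,"ry": 0,"rz": 0,"claw": 240}
  ]
}}

```text
time_s: 16.12
position: [0.493, 0.3379, 0.1719]
tcp_rot: [[-0.977, 0.212, 0.0], [0.212, 0.977, 0.0], [-0.0, 0.0, -1.0]]
force: [-0.4, -0.3, -0.8]
opening: 0.178
grasp_force: 30.0
```

Run:
```python
from h import *
delta(.466,.0407,.16,77.8)
print(read_state()['grasp_force'])
```

```text
shift [ -36.6 -296.2   11.9] turn [ 0.002  0.003 -0.005] pos [0.493  0.3379 0.1719] F [-0.4 -0.3 -0.8] op 0.178 t 16.125
29.998961817473173
```

Emit:
{"fn": "apply_moves", "kwargs": {
  "rows": [
    {"x": -2,"y": -15,"z": 0,"rx": 0,"ry": 0,"rz": 0,"claw": 240},
    {"x": -6,"y": -50,"z": 0,"rx": 0,"ry": 0,"rz": 0,"claw": 240},
    {"x": -11,"y": -90,"z": 0,"rx": 0,"ry": 0,"rz": 0,"claw": 240},
    {"x": -17,"y": -135,"z": 0,"rx": 0,"ry": 0,"rz": 0,"claw": 240},
    {"x": -22,"y": -180,"z": 0,"rx": 0,"ry": 0,"rz": 0,"claw": 240},
    {"x": -27,"y": -220,"z": 4,"rx": 0,"ry": 0,"rz": 0,"claw": 240},
    {"x": -32,"y": -255,"z": 8,"rx": 0,"ry": 0,"rz": 0,"claw": 240},
    {"x": -35,"y": -282,"z": 12,"rx": 0,"ry": 0,"rz": 0,"claw": 240},
    {"x": -36.5,"y": -296,"z": 15,"rx": 0,"ry": 0,"rz": 0,"claw": 240},
    {"x": -36.5,"y": -296,"z": 17,"rx": 0,"ry": 0,"rz": 0,"claw": 240}
  ]
}}

```text
time_s: 17.38
position: [0.4656, 0.0402, 0.154]
tcp_rot: [[-0.977, 0.214, -0.001], [0.214, 0.977, 0.0], [0.001, 0.0, -1.0]]
force: [0.6, -0.2, -1.4]
opening: 0.179
grasp_force: 30.0
```

Emit:
{"fn": "apply_moves", "kwargs": {
  "rows": [
    {"x": 0,"y": 0,"z": 0,"rx": 0,"ry": 0,"rz": 0,"claw": 240},
    {"x": 0,"y": 0,"z": 0,"rx": 0,"ry": 0,"rz": 0,"claw": 240},
    {"x": 0,"y": 0,"z": 0,"rx": 0,"ry": 0,"rz": 0,"claw": 240},
    {"x": 0,"y": 0,"z": 0,"rx": 0,"ry": 0,"rz": 0,"claw": 240}
  ]
}}

```text
time_s: 17.88
position: [0.4661, 0.0414, 0.1546]
tcp_rot: [[-0.977, 0.211, 0.0], [0.211, 0.977, -0.0], [-0.0, 0.0, -1.0]]
force: [0.0, -0.1, -1.4]
opening: 0.182
grasp_force: 30.0
```

Run:
```python
from h import *
b,e,W2=cloud('side'); a,d,W=cloud('top'); im,d3,W3=cloud('wrist')
for n,X in(('side',W2),('top',W),('wrist',W3)):
    m=(X[...,2]>.125)&(X[...,2]<.165)&(np.hypot(X[...,0]-.535,X[...,1]-.0253)<.05)
    P=X[m]
    if len(P)<20: print(n,len(P)); continue
    A=np.c_[P[:,:2]-[.535,.0253],np.ones(len(P))]; k=np.linalg.lstsq(A,P[:,2],rcond=None)[0]
    Q=P[np.hypot(P[:,0]-.535,P[:,1]-.0253)<.05]
    print(n,len(P),P.mean(0).round(4),'plane',k.round(4),cv2.minEnclosingCircle(P[:,:2].astype(np.float32)*1000),np.percentile(P[:,2],[5,50,95]))
delta(.466,.0407,.153,77.8)
save(cv2.resize(b[120:280,230:400],None,fx=4,fy=3.6),'c6.png')
```

```text
side 535 [0.5309 0.0333 0.1463] plane [-0.0138 -0.0287  0.1464] ((527.582275390625, 32.61802673339844), 40.731605529785156) [0.1422754  0.14645531 0.14841488]
top 328 [0.5482 0.024  0.1482] plane [-0.0219  0.0036  0.1485] ((536.625, 25.837919235229492), 33.32304000854492) [0.14515891 0.14816116 0.15146613]
wrist 924 [0.499  0.0338 0.1499] plane [-0.6282  0.1339  0.1261] ((502.315185546875, 32.932315826416016), 17.448917388916016) [0.1436289  0.14856611 0.15732459]
shift [-0.  -0.4  1.6] turn [ 0.     0.001 -0.003] pos [0.4661 0.0411 0.1546] F [-0.9  0.5 -0.5] op 0.182 t 18.025
```

View pics/c6.png

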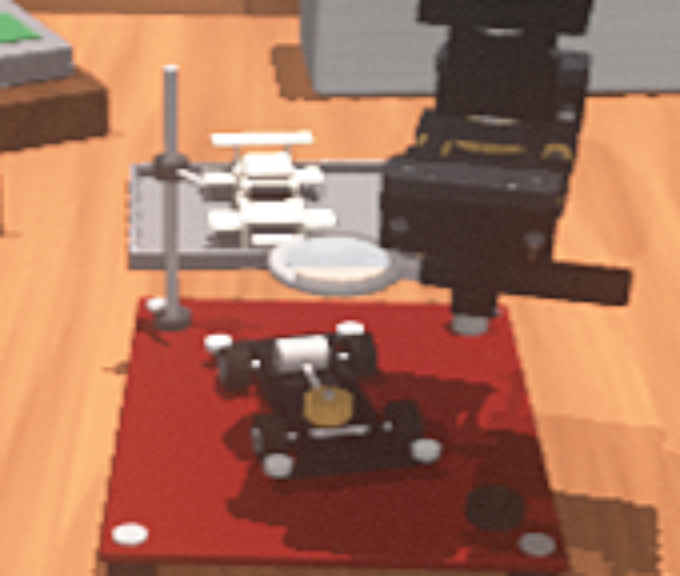

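The loupe is level, with the lens at crop (335,262) above the gear at (328,405). The lens centre is about 1.5 mm from the gear axis at z ≈ 0.143–0.144. One small trim, hold, then hand in.

Emit:
{"fn": "apply_moves", "kwargs": {
  "rows": [
    {"x": 0.5,"y": 0,"z": 0.5,"rx": 0,"ry": 0,"rz": 0,"claw": 240},
    {"x": 1,"y": 0,"z": 1,"rx": 0,"ry": 0,"rz": 0,"claw": 240},
    {"x": 1,"y": 0,"z": 1,"rx": 0,"ry": 0,"rz": 0,"claw": 240},
    {"x": 1,"y": 0,"z": 1,"rx": 0,"ry": 0,"rz": 0,"claw": 240},
    {"x": 1,"y": 0,"z": 1,"rx": 0,"ry": 0,"rz": 0,"claw": 240},
    {"x": 1,"y": 0,"z": 1,"rx": 0,"ry": 0,"rz": 0,"claw": 240},
    {"x": 1,"y": 0,"z": 1,"rx": 0,"ry": 0,"rz": 0,"claw": 240},
    {"x": 1,"y": 0,"z": 1,"rx": 0,"ry": 0,"rz": 0,"claw": 240}
  ]
}}

```text
time_s: 19.02
position: [0.4651, 0.0412, 0.1536]
tcp_rot: [[-0.977, 0.212, -0.0], [0.212, 0.977, 0.0], [0.0, -0.0, -1.0]]
force: [0.7, -1.2, -1.6]
opening: 0.178
grasp_force: 30.0
```

```bash
python3 -c "
from rig import *
print(hand_in())"
```

```text
the job is handed in; nothing more can be done
None
```

The job is handed in (no verdict came back): the shell lies flat, released and centred in the tray, and the loupe is held level over the brass gear, by my last measurements about 1–2 mm off its axis and the pointer's height.

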